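# Count to the third gap and push the carton in

## Task

Starting at the end of the rack where the round plug stands, run a fingertip along the top of the rail behind the gaps, touching its sections one after the other from the first gap to the third (a filled gap counts too) and no further. Then push the loose carton along the counter, never lifting it off, into that third gap until it stands upright and fully home against the back stop. Leave the plug, the square outlet and the carton that is already in the rack where they are.

Things in the scene. Friction and masses are not known exactly. Their poses are not given: they have to be found in the camera images.
- rack: Steel divider rack fixed on the counter: 7 upright plates, 4 mm thick, 45 mm tall, along its x, make 6 gaps a to f (from +y to -y), 42 mm clear, centres at y = 115, 69, 23, -23, -69, -115 mm. No floor: the counter (z = 0) is the floor. Origin: on the counter, mid-row; x points into the gaps, away from the robot, y along the row, z up.
- rack_front (a point): Middle of the rack's open front, on the counter, at x = -34 mm in the rack's frame: the rounded front edges of the plates stand on this line; axes as the rack's.
- rack_stop (a point): Middle of the foot of the back stop's face, at x = +35 mm in the rack's frame: a wall 56 mm tall that closes all gaps behind and carries the rail, whose top is 70 mm high. A carton that is home has its centre at x = 0 in the rack's frame and sticks out 1 mm in front.
- rail_a: Section of the aluminium rail behind gap a of the rack. Bar 44 mm long (rack y), 16 mm wide (x), fixed to the rack; origin: the middle of its flat top face, at (43, 115, 70) mm in the rack's frame. Axes as the rack's.
- rail_b: Section of the aluminium rail behind gap b of the rack. Bar 44 mm long (rack y), 16 mm wide (x), fixed to the rack; origin: the middle of its flat top face, at (43, 69, 70) mm in the rack's frame. Axes as the rack's.
- rail_c: Section of the aluminium rail behind gap c of the rack. Bar 44 mm long (rack y), 16 mm wide (x), fixed to the rack; origin: the middle of its flat top face, at (43, 23, 70) mm in the rack's frame. Axes as the rack's.
- rail_d: Section of the aluminium rail behind gap d of the rack. Bar 44 mm long (rack y), 16 mm wide (x), fixed to the rack; origin: the middle of its flat top face, at (43, -23, 70) mm in the rack's frame. Axes as the rack's.
- rail_e: Section of the aluminium rail behind gap e of the rack. Bar 44 mm long (rack y), 16 mm wide (x), fixed to the rack; origin: the middle of its flat top face, at (43, -69, 70) mm in the rack's frame. Axes as the rack's.
- rail_f: Section of the aluminium rail behind gap f of the rack. Bar 44 mm long (rack y), 16 mm wide (x), fixed to the rack; origin: the middle of its flat top face, at (43, -115, 70) mm in the rack's frame. Axes as the rack's.
- carton: Loose slim brown tap-cartridge carton standing on the counter in front of the rack: 70 mm long (its x, roughly along the gaps), 31 mm wide (y), 48 mm tall, 0.1 to 0.2 kg, slides on the counter. Origin: centre of its underside, z up.
- stock: A carton of the same kind already standing in gap f, the gap at the rack's -y end; to be left alone. Origin: centre of its underside.
- plug: Round metal basin plug, mushroom-shaped, 64 mm across and 50 mm tall, standing loose beside one end of the rack, about 190 mm from the rack's middle; which end varies. The count starts at this end. Origin: centre of its underside.
- outlet: Square metal wall outlet, 56 x 56 mm block 26 mm tall with a round stub on top (48 mm tall in all), standing loose beside the other end of the rack. Origin: centre of its underside.
Not all that is in view belongs to the job. Leave any pink look-alike of the carton alone.

How it is judged:
On the way, in this order (a step that is already met when the one before it is completed fails the run):
1. a finger touches the rail section of the first gap at the plug's end (and not yet the next section) (((y of plug in the frame of rack above 0 m and contact force between the fingers and rail_a above 0.4 N and contact force between the fingers and rail_b below 0.2 N) or (y of plug in the frame of rack below 0 m and contact force between the fingers and rail_f above 0.4 N and contact force between the fingers and rail_e below 0.2 N))), for 0.1 s.
2. a finger touches the rail section of the second gap (and not yet the next) (((y of plug in the frame of rack above 0 m and contact force between the fingers and rail_b above 0.4 N and contact force between the fingers and rail_c below 0.2 N) or (y of plug in the frame of rack below 0 m and contact force between the fingers and rail_e above 0.4 N and contact force between the fingers and rail_d below 0.2 N))), for 0.1 s.
3. a finger touches the rail section of the third gap (and not the fourth) (((y of plug in the frame of rack above 0 m and contact force between the fingers and rail_c above 0.4 N and contact force between the fingers and rail_d below 0.2 N) or (y of plug in the frame of rack below 0 m and contact force between the fingers and rail_d above 0.4 N and contact force between the fingers and rail_c below 0.2 N))), for 0.1 s.
4. the carton stands fully home in the third gap (x of carton in the frame of rack above -0.006 m and ((y of plug in the frame of rack above 0 m and y of carton in the frame of rack between 0.015 and 0.031 m) or (y of plug in the frame of rack below 0 m and y of carton in the frame of rack between -0.031 and -0.015 m)) and angle between the x axis of carton and the x axis of rack, either way round below 0.15 rad and angle between carton's own z axis and vertical below 0.1 rad and height (world z) of carton below 0.006 m), for 0.2 s.
At the end, for the whole second after the job is handed in: The carton stands upright on the counter at rest in the third gap from the plug's end, within 6 mm of the back stop, within 8 mm of the gap's middle line and 0.15 rad of its direction; plug and outlet within 20 mm and the stocked carton within 15 mm of where they were (all of step 4 and linear speed of carton below 0.01 m/s and distance of each of plug, outlet from where it was at the start of the episode below 0.02 m and distance of stock from where it was at the start of the episode below 0.015 m); the robot touches nothing.
It fails at once if the carton is lifted more than 12 mm off the counter (height (world z) of carton above 0.012 m).
It fails at once if the carton is tipped over (more than 0.5 rad) (angle between carton's own z axis and vertical above 0.5 rad).
It fails at once if the count goes on to a rail section beyond the third gap ((y of plug in the frame of rack above 0 m and (contact force between the fingers and rail_d above 0.5 N or contact force between the fingers and rail_e above 0.5 N or contact force between the fingers and rail_f above 0.5 N)) or (y of plug in the frame of rack below 0 m and (contact force between the fingers and rail_a above 0.5 N or contact force between the fingers and rail_b above 0.5 N or contact force between the fingers and rail_c above 0.5 N))).
It fails at once if the plug, the outlet or the stocked carton is displaced (not (distance of each of plug, outlet from where it was at the start of the episode below 0.02 m and distance of stock from where it was at the start of the episode below 0.015 m)).
It also fails if it takes over 69 s, if anything falls off the work surface, if the arm or the gripper's body presses on something with over 40 N, if the wrist force passes 120 N, or if a joint passes its speed limit or range.

## Robot

A 6-joint arm with a two-finger parallel gripper is mounted at the origin on the work surface. World frame = base frame: x ahead of the robot, y to its left, z up, the work surface at z = 0. Lengths are in m, angles in rad, forces in N, time in s.
With the tool pointing down it reaches from about 0.275 to 0.825 m from the base axis. Payload 4.9 kg.
Tool frame: the origin (TCP) lies midway between the tips of the shut fingers; the grasp point (between the pads) lies 19 mm behind it (grip_point_offset is the distance from the TCP to the grasp point, in m); z points along the fingers, y is the line along which they close (so a half turn about z gives the same grasp; the last joint's range is limited). The gripper opens to 85 mm and grips with 20 to 120 N. Pads are 22 mm wide; open, the fingers measure 114 mm over their backs; the gripper's body (76 mm by 85 mm) begins 54 mm behind the grasp point. The pads swing forward as they close: fully open they stand 13 mm farther back than shut.
Start: joints at [-1.393, 0.326, -0.193, 1.052, 0, 1.437], TCP at [0.169, -0.523, 0.231] pointing down, gripper open.
Joint ranges: [-2.65, 2.65], [-0.97, 1.79], [-1.3, 1.35], [-1.93, 2.1], [-1.47, 1.37], [-3.14, 3.14]. Speed limits (rad/s): [2.57, 2.57, 3.14, 3.14, 3.14, 3.14].

## Interface

Orientations are given as a rotation vector (axis times angle).
In Python, from cell import * gives the robot as it stands. Calls block until the motion is done:
- movep(position, orientation): joint-space move of the TCP to a pose.
- move_l(position, velocity=0.15, rot=None, until_force=None): straight line of the TCP; rot=None keeps the orientation; velocity is the mean speed in m/s. With until_force (N) it stops when the force on the tool has changed by that much, and returns True; else False.
- set_joints(angles): joint-space move.
- let_go() and grab(newtons=None): open the fingers fully, or close them until they stop; newtons is the grip in N (None keeps the last).
- sleep(seconds).
- ik(position, orientation): joint angles nearest the present ones, or None.
- get_state(): the state.
- grab_frame(name): name is "side" or "top" or "wrist"; returns a dict with "img" (480x640x3 uint8, red, green, blue), "fx", "fy", "cx", "cy" (pixels), "cam_to_world" (4x4, takes a point from camera to world coordinates); the wrist camera has in their place "T_tool_cam" (4x4, takes a point from camera to tool coordinates, whose origin is the TCP and whose axes are the flange's). Camera axes: x right, y down, z forward; pixel columns grow to the right and rows downward; lengths in m; the calibration is good to about 2 mm. A picture is of the moment at which its call begins: read the wrist's pose just before it. There is no depth.
A pose or a line that the arm cannot do raises MotionError and nothing moves.
- sign_off(): hands the job in; it is judged then, once.
Trained networks look in the newest picture that a camera, given by its name, has taken for a name from the list of things; names that differ only in an ending like _2 or _b are one class to them, and where a whole thing is asked for, a point or a joint stands for the part that bears it (a point fixed in the world has none). Each returns a list of dicts, best first, with "score" (0 to 1); they miss things now and then, are a little off and sometimes report something else, mostly with a low value. They report only what shows in the picture. A call takes as long as a camera call. They do not tell look-alikes from the thing itself.
- spot_in(camera, name): "centre" ([column, row] in pixels, amid what is visible of it).
- silhouettes(camera, name): "mask" (480x640 bool, what is visible of it) and "centre" ([column, row] in pixels, amid what is visible of it).
- tip_of(camera, name): "centre" ([column, row] in pixels: a listed point, or the origin of a listed thing).
The state is a dict: "clock": time; "q": joint angles; "joint_velocities": joint speeds; "tau": joint torques, N m; "position": TCP position; "eef_rot": TCP orientation; "contact_force": force on the tool from outside, world axes, zero at the start; "wrist_torque": the same for the moment, N m; "finger_gap": opening from 0.0 (shut) to 1.0 (fully open); "grasp_force": force on a finger pad.
Only numpy, scipy, OpenCV 4.12 (cv2) and the standard library are available. Lean on these libraries where they do the work, as an engineer would, in place of code of your own. Each camera call takes 0.05 s, during which the arm holds its last target. There are 200 camera calls.

## Working session

There is one attempt and no reset: what is moved stays moved. The work goes in short steps, each a Python script; the robot and the scene stay as the last script left them, time stands still between calls to the robot, and variables do not carry over. Pictures are saved under pics/ and viewed, at most 10 in all, crops included, and the job is handed in when it is done.

```bash
mkdir -p pics; ls; cat > h.py <<'E'
from cell import *
import numpy as np, cv2
def save(n,f): cv2.imwrite('pics/'+n,cv2.cvtColor(f['img'],cv2.COLOR_RGB2BGR))
def ray(f,p,z,T=None):
    T=np.array(f['cam_to_world'] if T is None else T)
    d=T[:3,:3]@np.array([(p[0]-f['cx'])/f['fx'],(p[1]-f['cy'])/f['fy'],1]); o=T[:3,3]
    return o+d*(z-o[2])/d[2]
E
python3 - <<'E'
from h import *
Z=dict(rack_front=0,rack_stop=0,rack=0,rail_a=.07,carton=0,stock=0,plug=0,outlet=0)
for c in('top','side'):
    f=grab_frame(c); save(c+'0.png',f)
    print(c,np.round(f['cam_to_world'],3).tolist(),f['fx'])
    for n,z in Z.items():
        for r in tip_of(c,n)[:7]: print(n,round(r['score'],2),np.round(r['centre']),np.round(ray(f,r['centre'],z),3))
print(get_state()['eef_rot'],get_state()['clock'])
E
```

```text
pics
top [[-0.011, -0.994, 0.105, 0.478], [-1.0, 0.008, -0.026, 0.024], [0.025, -0.105, -0.994, 0.753], [0.0, 0.0, 0.0, 1.0]] 450.88034069732845
rack_front 0.65 [293. 229.] [0.563 0.058 0.   ]
rack_stop 0.68 [289. 190.] [0.63  0.064 0.   ]
rail_a 0.89 [331. 170.] [ 0.647 -0.005  0.07 ]
rail_a 0.88 [216. 189.] [0.617 0.172 0.07 ]
rail_a 0.88 [244. 184.] [0.626 0.13  0.07 ]
rail_a 0.73 [272. 176.] [0.637 0.087 0.07 ]
rail_a 0.55 [301. 173.] [0.643 0.041 0.07 ]
rail_a 0.52 [362. 172.] [ 0.644 -0.052  0.07 ]
rail_a 0.49 [179. 209.] [0.587 0.227 0.07 ]
carton 0.94 [214. 280.] [0.48  0.188 0.   ]
carton 0.75 [302. 276.] [0.484 0.043 0.   ]
carton 0.69 [269. 354.] [0.359 0.098 0.   ]
carton 0.26 [213. 184.] [0.641 0.191 0.   ]
stock 0.64 [361. 202.] [ 0.608 -0.057  0.   ]
plug 0.81 [401. 201.] [ 0.609 -0.127  0.   ]
outlet 0.7 [180. 210.] [0.596 0.246 0.   ]
side [[-0.934, -0.188, 0.304, 0.283], [-0.357, 0.513, -0.781, 0.669], [-0.01, -0.838, -0.546, 0.536], [0.0, 0.0, 0.0, 1.0]] 503.55219386889155
rack_front 0.73 [296. 300.] [0.568 0.059 0.   ]
rack_stop 0.86 [262. 294.] [0.628 0.066 0.   ]
rack 0.77 [278. 294.] [0.602 0.055 0.   ]
rack 0.44 [299. 300.] [0.562 0.058 0.   ]
rail_a 0.83 [224. 302.] [0.627 0.181 0.07 ]
rail_a 0.81 [238. 283.] [0.631 0.131 0.07 ]
rail_a 0.73 [277. 226.] [ 0.647 -0.047  0.07 ]
rail_a 0.71 [246. 268.] [0.638 0.092 0.07 ]
rail_a 0.6 [262. 251.] [0.637 0.037 0.07 ]
rail_a 0.46 [266. 239.] [ 0.647 -0.     0.07 ]
carton 0.66 [341. 307.] [0.49 0.05 0.  ]
carton 0.62 [408. 346.] [0.364 0.103 0.   ]
carton 0.62 [313. 367.] [0.483 0.192 0.   ]
stock 0.68 [302. 259.] [ 0.605 -0.057  0.   ]
stock 0.4 [248. 267.] [0.688 0.001 0.   ]
stock 0.18 [260. 250.] [ 0.694 -0.059  0.   ]
plug 0.56 [312. 240.] [ 0.614 -0.129  0.   ]
outlet 0.94 [227. 370.] [0.597 0.241 0.   ]
[3.10344925e+00 4.87748361e-01 1.40317124e-05] 0.9
```

View pics/top0.png

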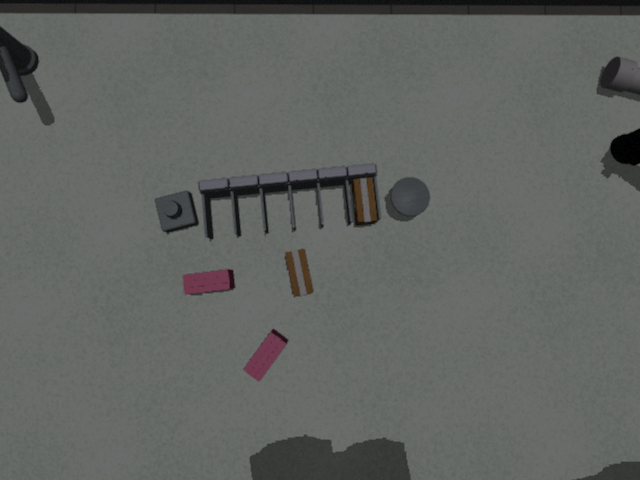

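View pics/side0.png

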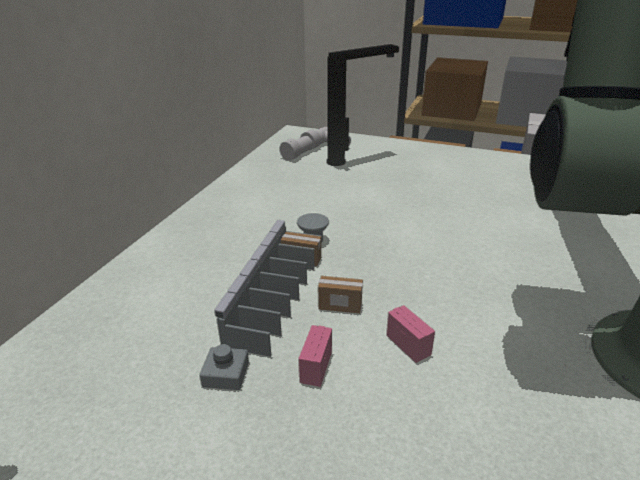

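The plug stands at the rack's -y end (top image, pixel 401,201), so the count runs f, e, d and the goal is gap d. The brown loose carton is at pixel (299,272). The two pink ones are decoys. Next I'll take a close look with the wrist camera.

```bash
cat >> h.py <<'E'
from scipy.spatial.transform import Rotation as Ro
def rv(psi): return (Ro.from_euler('z',psi)*Ro.from_euler('x',np.pi)).as_rotvec()
def wrist():
    s=get_state(); f=grab_frame('wrist'); T=np.eye(4); T[:3,:3]=Ro.from_rotvec(s['eef_rot']).as_matrix(); T[:3,3]=s['position']
    return f,T@np.array(f['T_tool_cam'])
E
python3 - <<'E'
from h import *
grab(30)
for i,p in enumerate([(.56,.03,.30),(.47,.04,.27)]):
    movep(p,rv(.11)); f,T=wrist(); save(f'w{i}.png',f); print(get_state()['clock'],np.round(T[:3,3],3))
    for n,z in dict(rack_front=0,rack_stop=0,rail_a=.07,stock=0,carton=0).items():
        for r in tip_of('wrist',n)[:6]: print(n,round(r['score'],2),np.round(r['centre']),np.round(ray(f,r['centre'],z,T),4))
    for r in silhouettes('wrist','carton')[:3]:
        m=r['mask'].astype(np.uint8); c=max(cv2.findContours(m,0,2)[0],key=cv2.contourArea)
        b=cv2.boxPoints(cv2.minAreaRect(c)); print('box',round(r['score'],2),[np.round(ray(f,q,.048,T)[:2],4).tolist() for q in b])
E
```

```text
4.1417 [0.632 0.038 0.443]
rack_front 0.78 [303. 178.] [0.5632 0.0555 0.    ]
rail_a 0.88 [434. 102.] [ 0.6507 -0.0523  0.07  ]
rail_a 0.83 [382. 104.] [ 0.6445 -0.0087  0.07  ]
rail_a 0.8 [166.  98.] [0.6294 0.175  0.07  ]
rail_a 0.78 [325. 100.] [0.6423 0.0399 0.07  ]
rail_a 0.76 [216. 100.] [0.6322 0.1326 0.07  ]
rail_a 0.74 [268. 101.] [0.6359 0.0887 0.07  ]
stock 0.66 [413. 149.] [ 0.6054 -0.0567  0.    ]
carton 0.94 [177. 239.] [0.4803 0.1885 0.    ]
carton 0.73 [251. 339.] [0.3641 0.0993 0.    ]
carton 0.71 [304. 240.] [0.4937 0.0483 0.    ]
box 0.94 [[0.3788, 0.1221], [0.428, 0.0859], [0.3997, 0.0543], [0.3486, 0.0904]]
box 0.94 [[0.5023, 0.2277], [0.5161, 0.144], [0.4712, 0.1406], [0.4569, 0.2269]]
box 0.68 [[0.5336, 0.0708], [0.5403, 0.039], [0.4613, 0.0234], [0.4541, 0.057]]
4.9583 [0.541 0.049 0.414]
rack_front 0.76 [323.  89.] [0.5624 0.0541 0.    ]
rack_stop 0.75 [322.   5.] [0.6327 0.0627 0.    ]
rail_a 0.41 [116.  29.] [0.5846 0.2122 0.07  ]
carton 0.94 [261. 279.] [0.3653 0.0994 0.    ]
carton 0.81 [175. 161.] [0.4801 0.1921 0.    ]
carton 0.56 [321. 162.] [0.4947 0.0494 0.    ]
box 0.98 [[0.5254, 0.0701], [0.531, 0.0389], [0.46, 0.0255], [0.454, 0.0585]]
box 0.83 [[0.4946, 0.2266], [0.5037, 0.1436], [0.469, 0.1425], [0.4596, 0.2277]]
box 0.74 [[0.3503, 0.138], [0.4193, 0.0867], [0.3963, 0.0586], [0.3248, 0.1095]]
```

```bash
cat >> h.py <<'E'
PSI=.10; O=np.array([.596,.0590])
def W(x,y,z):
    c,s=np.cos(PSI),np.sin(PSI); return [O[0]+c*x-s*y,O[1]+s*x+c*y,z]
def F(): return np.round(get_state()['contact_force'],2)
E
python3 - <<'E'
from h import *
movep(W(43,0,0)[:0] or W(.043,-.118,.10),rv(PSI)); print(F())
print(move_l(W(.043,-.118,.062),.02,until_force=2.5)); s=get_state(); z=s['position'][2]; print(z,F())
sleep(.15);print(F())
for y in np.arange(-.110,-.024,.008):
    move_l(W(.043,y,z-.0007),.04); fz=F()[2]; print(round(y,3),round(get_state()['position'][2],4),F())
sleep(.15)
move_l(W(.043,-.026,.12),.1); print(F(),get_state()['clock'])
movep(W(-.0,-.023,.27),rv(PSI))
f,T=wrist(); save('w2.png',f)
for n in('rack_front','rail_a','carton','stock'):
    for r in tip_of('wrist',n)[:6]: print(n,round(r['score'],2),np.round(r['centre']),np.round(ray(f,r['centre'],.07 if n=='rail_a' else 0,T),4))
E
```

```text
[0.66 0.12 0.34]
True
0.07012076085545445 [-0.64  0.14  3.66]
[-0.83  0.85  4.5 ]
-0.11 0.0701 [ 0.53 -1.64  5.94]
-0.102 0.0701 [ 1.01 -2.26  6.35]
-0.094 0.0701 [-0.4  -1.34  5.37]
-0.086 0.0701 [-0.02 -1.79  5.42]
-0.078 0.0701 [ 0.52 -1.81  5.49]
-0.07 0.0701 [ 0.91 -1.67  6.21]
-0.062 0.0701 [ 0.85 -1.92  5.15]
-0.054 0.0701 [-0.06 -1.24  6.41]
-0.046 0.0701 [ 0.77 -2.09  5.23]
-0.038 0.0701 [ 0.5  -2.06  5.44]
-0.03 0.0701 [ 0.58 -2.84  6.42]
[ 0.43  0.07 -0.  ] 12.45
rack_front 0.6 [304. 220.] [0.5631 0.057  0.    ]
rail_a 0.97 [215. 153.] [0.6303 0.131  0.07  ]
rail_a 0.91 [270. 151.] [0.6363 0.0866 0.07  ]
rail_a 0.83 [328. 150.] [0.6414 0.04   0.07  ]
rail_a 0.68 [386. 153.] [ 0.6438 -0.0073  0.07  ]
rail_a 0.65 [155. 149.] [0.6281 0.1793 0.07  ]
rail_a 0.55 [445. 149.] [ 0.6518 -0.0543  0.07  ]
carton 0.69 [172. 286.] [0.4767 0.191  0.    ]
carton 0.56 [307. 283.] [0.4944 0.047  0.    ]
stock 0.6 [421. 189.] [ 0.6067 -0.0575  0.    ]
```

View pics/w2.png

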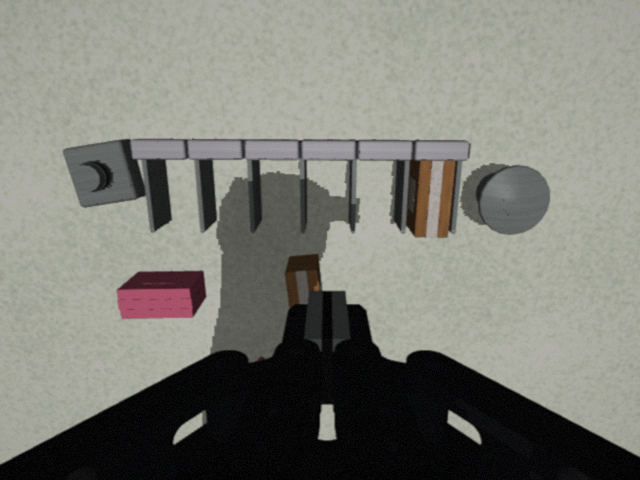

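```bash
python3 - <<'E'
from h import *
a=.18; d=.020
g=lambda z:[.4925-d*np.cos(a),.0475-d*np.sin(a),z]
let_go(); movep(g(.12),rv(a)); move_l(g(.012),.1,until_force=8); print(get_state()['position'],F())
grab(20); s=get_state(); print(s['finger_gap'],s['grasp_force'],F())
z=.012
move_l(W(-.100-d,-.023,z),.04,rot=rv(PSI)); print(F())
f=grab_frame('top'); save('top1.png',cv2 and f)
f=grab_frame('side'); save('side1.png',f)
print(get_state()['clock'],get_state()['position'])
E
python3 -c "
import cv2,numpy as np
a=cv2.imread('pics/top1.png')[120:345,180:420];b=cv2.imread('pics/side1.png')[180:405,200:440]
cv2.imwrite('pics/c1.png',cv2.resize(np.vstack([a,b])if 0 else np.hstack([a,b]),(800,375)))"
```

```text
[0.47337928 0.04390045 0.01249089] [ 0.25  0.04 -0.75]
0.3572369329393259 22.701067328453064 [-0.79  0.16  3.85]
[-0.25  3.44  4.66]
17.4917 [0.47928971 0.02457843 0.01227549]
```

View pics/c1.png

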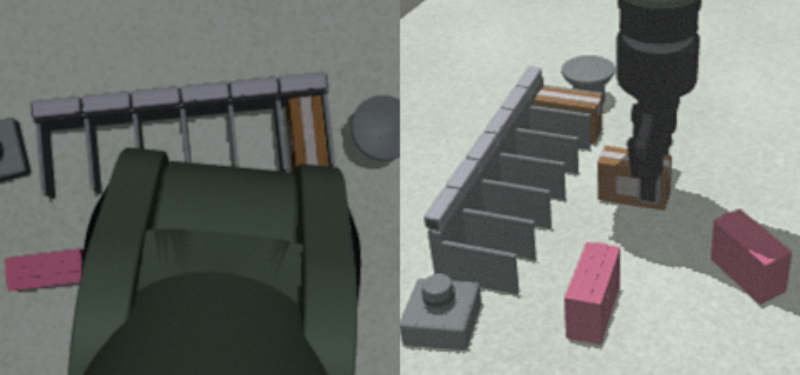

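The carton is gripped upright on the counter, in front of the rack. I'll check its alignment with gap d in a wrist picture.

```bash
python3 - <<'E'
from h import *
f,T=wrist(); save('w3.png',f)
for n in('rail_a',):
    for r in tip_of('wrist',n)[:6]: print(n,round(r['score'],2),np.round(r['centre']),np.round(ray(f,r['centre'],.07,T),4))
E
```

```text
(no output)
```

View pics/w3.png

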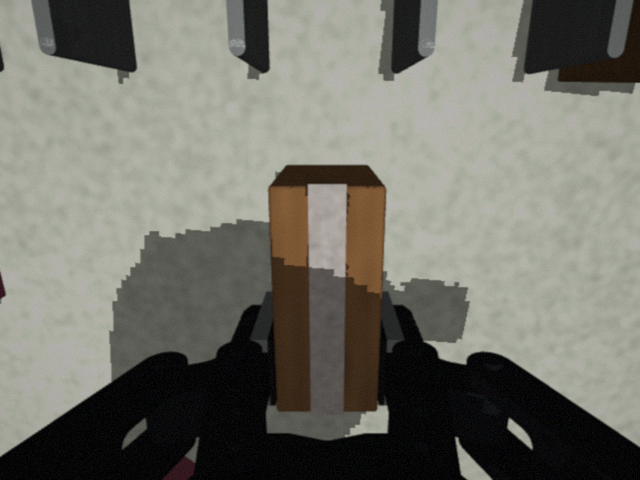

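The carton is straight. Its front (columns 270–385) lies about 1 mm to the left of the middle of gap d (plates at columns 238 and 429). I'll shift it 1 mm, slide it in part-way, then push it from behind.

```bash
python3 - <<'E'
from h import *
d=.020; z=.012; y=-.024
move_l(W(-.100-d,y,z),.02)
print(move_l(W(-.042-d,y,z),.04,until_force=12),F(),get_state()['position'],W(-.042-d,y,z))
let_go(); print(F())
move_l(W(-.042-d,y,.12),.1)
movep(W(-.13,y,.12),rv(PSI)); f,T=wrist(); save('w4.png',f)
for r in silhouettes('wrist','carton')[:3]:
    c=max(cv2.findContours(r['mask'].astype(np.uint8),0,2)[0],key=cv2.contourArea)
    print('box',round(r['score'],2),[np.round(ray(f,q,.048,T)[:2],4).tolist() for q in cv2.boxPoints(cv2.minAreaRect(c))])
print(get_state()['clock'])
E
```

```text
True [-1.77 -0.18  4.45] [0.47930769 0.02403245 0.01228426] [np.float64(0.5367057437522862), np.float64(0.028930228201224033), 0.012]
[ 0.01 -0.35  1.24]
box 0.89 [[0.5334, 0.0458], [0.5365, 0.0151], [0.4653, 0.0065], [0.4619, 0.0403]]
box 0.66 [[0.3505, 0.1067], [0.4271, 0.0858], [0.4196, 0.058], [0.3413, 0.0767]]
box 0.6 [[0.499, 0.1944], [0.5064, 0.1321], [0.4707, 0.1329], [0.4629, 0.1981]]
20.6083
```

View pics/w4.png

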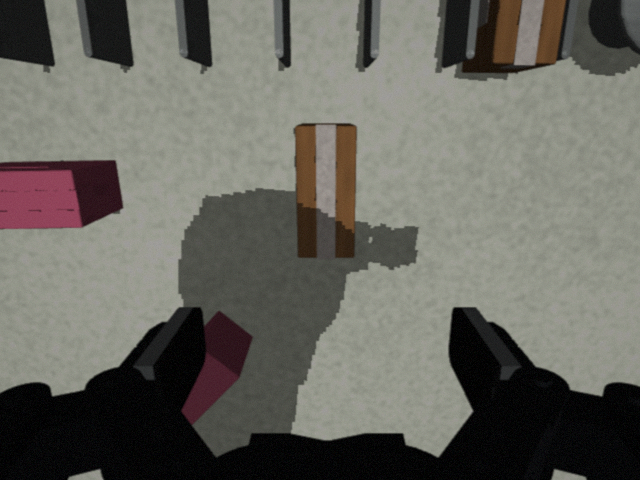

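The force stop tripped as the move started. The carton still stands straight before gap d (columns 296–356, gap plates at 280 and 370). I'll grip it again and slide it without that stop.

```bash
python3 - <<'E'
from h import *
d=.020; z=.012; y=-.0235
movep(W(-.12,y,.09),rv(PSI)); move_l(W(-.12,y,z),.08); grab(20); print(get_state()['finger_gap'])
for x in (-.08,-.065,-.052,-.042): move_l(W(x-d,y,z),.04); print(x,F(),np.round(get_state()['position'],4))
let_go(); print(F())
move_l(W(-.042-d,y,.10),.1)
movep(W(-.13,y,.10),rv(PSI)); f,T=wrist(); save('w5.png',f); print(get_state()['clock'])
E
```

```text
0.3580704330606639
-0.08 [-5.27 -0.45  7.16] [0.497  0.0256 0.012 ]
-0.065 [ 0.8  -1.22 -0.14] [0.5142 0.0271 0.012 ]
-0.052 [0.76 0.02 0.07] [0.5273 0.0284 0.0119]
-0.042 [ 0.89 -0.15 -0.49] [0.537  0.0294 0.0119]
[-0.26 -0.2  -0.59]
26.6167
```

View pics/w5.png

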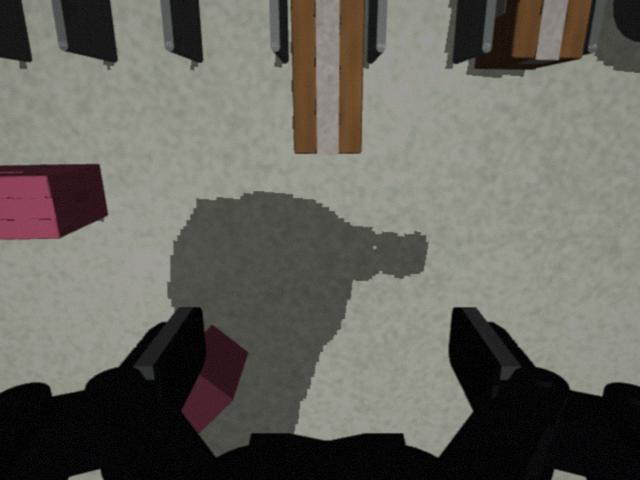

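Carton is in the mouth of gap d, centred (columns 293–362 between plates at 275 and 378). Next I push it home with shut fingers.

```bash
python3 - <<'E'
from h import *
y=-.0235
grab(20); move_l(W(-.13,y,.016),.1); move_l(W(-.095,y,.016),.05); print(F())
x=-.095
while x<-.036:
    x+=.003; move_l(W(x,y,.016),.03); f=F(); p=get_state()['position']; print(round(x,3),f,round(p[0],4))
    if f[0]<-9: break
x0=x
move_l(W(x0-.04,y,.016),.08); move_l(W(x0-.06,y,.13),.12)
print(F(),get_state()['clock']); f,T=wrist(); save('w6.png',f)
for r in silhouettes('wrist','carton')[:4]:
    c=max(cv2.findContours(r['mask'].astype(np.uint8),0,2)[0],key=cv2.contourArea)
    print('box',round(r['score'],2),[np.round(ray(f,q,.048,T)[:2],4).tolist() for q in cv2.boxPoints(cv2.minAreaRect(c))])
E
```

```text
[ 0.38 -1.38  0.42]
-0.092 [-0.35  0.63  0.6 ] 0.5069
-0.089 [ 0.64  0.25 -0.35] 0.5101
-0.086 [-0.63  0.59  0.3 ] 0.5129
-0.083 [-0.51  0.23 -0.43] 0.516
-0.08 [-0.33 -0.38 -0.25] 0.5192
-0.077 [-0.31 -0.05  0.24] 0.5223
-0.074 [-0.33  0.31 -0.32] 0.5252
-0.071 [-0.27  0.39  0.02] 0.5282
-0.068 [ 0.17  0.07 -0.08] 0.5312
-0.065 [0.16 0.79 0.45] 0.5341
-0.062 [ 0.28 -0.61  0.19] 0.5371
-0.059 [-0.12 -1.03  0.44] 0.5401
-0.056 [-0.    0.13  0.49] 0.5431
-0.053 [-0.   -0.27  0.35] 0.5461
-0.05 [-1.04  0.49  0.16] 0.5491
-0.047 [ 0.31 -0.12 -0.08] 0.552
-0.044 [-4.38  0.45  3.75] 0.5527
-0.041 [-12.59  -2.46   9.8 ] 0.5526
[-0.15  0.65  0.73] 35.4917
box 0.84 [[0.5028, 0.2083], [0.512, 0.1334], [0.4708, 0.1338], [0.461, 0.2125]]
box 0.7 [[0.3583, 0.1171], [0.3795, 0.0939], [0.3726, 0.0897], [0.3511, 0.113]]
box 0.58 [[0.6197, 0.0537], [0.6228, 0.0231], [0.5651, 0.016], [0.5618, 0.0492]]
```

View pics/w6.png

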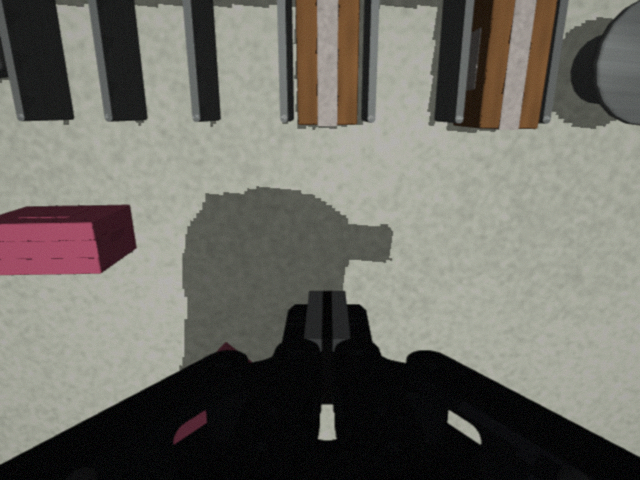

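The carton's rear edge (row 126) lines up with the stocked carton's (row 128) and the plate fronts. It sits centred in gap d, and I felt the stop as the push force rose.

```bash
python3 -c "
from cell import *
print(sign_off())"
```

```text
the job is handed in; nothing more can be done
None
```

The job is handed in, though no verdict came back: I ran the fingertip along rail sections f, e and d from the plug's end, then slid the carton into gap d and pushed it home against the back stop, where the last picture showed it centred and level with the stocked carton.

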